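# Let the baubles out of the two-lane feeder, large one first

## Robot

A 7-joint arm with a two-finger parallel gripper is mounted at the origin on the work surface. World frame = base frame: x ahead of the robot, y to its left, z up, the work surface at z = 0. Lengths are in mm, angles in rad, forces in N, time in s.
With the tool pointing down it reaches from about 400 to 875 mm from the base axis. Payload 19.3 kg.
Tool frame: the origin (TCP) lies midway between the tips of the shut fingers; the grasp point (between the pads) lies 19 mm behind it (ctrl.tcp_to_grasp is the distance from the TCP to the grasp point, in mm); z points along the fingers, x is the direction in which the jaws open and shut, and the axes are right-handed (so a half turn about z gives the same grasp; the last joint's range is limited). The gripper opens to 85 mm and grips with 20 to 120 N. Pads are 22 mm wide; open, the fingers measure 114 mm over their backs; the gripper's body (76 mm by 85 mm) begins 54 mm behind the grasp point. The pads swing forward as they close: fully open they stand 13 mm farther back than shut.
Start: joints at [-1.199, 0.521, -0.036, 1.599, 0.021, 1.021, -0.113], TCP at [267.246, 564.973, 231.291] pointing down, gripper open.
Joint ranges: [-2.91, 2.91], [-0.3, 2.13], [-1.5, 1.42], [0.17, 2.43], [-1.26, 4.41], [0.16, 1.93], [-2.52, 2.52]. Speed limits (rad/s): [1.89, 1.89, 2.39, 2.39, 3.01, 3.01, 3.01].

## Interface

Orientations are given as a rotation vector (axis times angle).
In Python, from workcell import ctrl gives the robot as it stands.
- The arm moves only by the shell command python3 -m creep 'ROWS'. ROWS is JSON, a list of rows, each an object of numbers: "x", "y", "z": the shift along the world's x, y, z in m; "wx", "wy", "wz": the turn, a rotation vector about the world's x, y, z in degrees; "jaw": the finger opening in m, from 0 to 0.0854. A call has 1 to 10 rows; each row shifts and turns the commanded pose from where the row before left it; what a row does not reach is not made up. A row lasts 1/10 s, in which the tool goes at most 50 mm and 8.59 degrees, less where a joint would pass 70% of its speed; a pose out of reach is approached as far as the arm can. A call with a gripper value outside its range is refused whole. The fingers move at their own pace and stop on an object; the grip force is fixed at half the most. Time passes only in rows, so rows that do not move let the fingers close. It gives the time, the measured TCP pose, the force and the opening at its end, in the units of the state.
- ctrl.state(): the state, without advancing time (a new reading comes with each control period).
- ctrl.snapshot(name): name is "scene" or "top" or "wrist"; returns the picture (400x640x3 uint8, red, green, blue); there is no depth.
- ctrl.get_calibration(name): a dict with "mtx" (3x3 intrinsics, pixels), "R" (3x3) and "t" (3): a world point X has camera coordinates R X + t. Camera axes: x right, y down, z forward; pixel columns grow to the right and rows downward; lengths in mm; the calibration is good to about 2 mm. A picture is of the moment at which its call begins: read the wrist's pose just before it. get_calibration takes no time and is no camera call; for the wrist camera it gives the pose at the moment of the call.
- ctrl.finish_job(): hands the job in, once; it reports no verdict.
The state is a dict: "time_s": time; "joints": joint angles; "dq": joint speeds; "effort": joint torques, N m; "position": TCP position; "ee_rot": TCP orientation; "force": force on the tool from outside, world axes, zero at the start; "moment": the same for the moment, N m; "width": opening from 0.0 (shut) to 1.0 (fully open).
Only numpy, scipy, OpenCV 4.12 (cv2) and the standard library are available. Lean on these libraries where they do the work, as an engineer would, in place of code of your own. Each camera call takes 0.05 s, during which the arm holds its last target. There are 200 camera calls.

## Task

Press down the lever pad of the lane that holds the larger ball until its gate lifts and the ball rolls down into the catch bay, then do the same for the smaller ball with the other lever. Work only through the levers and never touch the balls or the gates; leave the things standing around where they are, and finish with both balls lying in the bay and both levers let go so that the gates are shut again.

Things in the scene. Friction and masses are not known exactly. Their poses are not given: they have to be found in the camera images.
- feeder: Fixed plywood ball feeder, 410 x 212 mm, 145 mm high. Origin on the table, mid-way below the levers' pivot line; x points down the slope (away from the robot), y left, z up. From x = 40 to 130 mm two lanes (centres y = +37, -37 mm, 66 mm wide, walls 45 mm), each shut by a gate at x = 130 mm and holding one ball (which is where varies). Below the pads is only the table.
- pad_left (a point): The press point: middle of the top face of the left lever's flat aluminium pad (55 mm along the feeder's x, 50 mm along y), at feeder x = -120, y = +70, z = 143 mm when up. It works the gate of the lane at y = +37 mm. The point moves and tilts with the lever.
- pad_right (a point): The same for the right lever: pad at feeder x = -120, y = -70, z = 143 mm when up; it works the gate of the lane at y = -37 mm.
- lever_left (a joint): Left lever's angle, rad: 0 = pad up, gate shut; grows as the pad goes down; stop at 0.45. Pivot at feeder x = 0, z = 135 mm. A spring returns it when let go: 2.5 N on the press point starts it, 4.5 N holds it at the stop. The gate clears the larger ball with the press point about 38 mm down; 46 to 52 mm opens it well; the stop is at about 56 mm.
- lever_right (a joint): The same for the right lever.
- gate_left: Left gate: aluminium plate 30 mm wide, 64 mm high, hanging from the left lever's far end at feeder x = 130, y = +37 mm; origin at the middle of its upper edge (z = 135 mm when shut). Beyond both gates lies one shared catch bay with a cork-lined floor, part of the feeder: walled, 140 mm wide, from feeder x = 200 to 360 mm, sloping down 9 degrees; a ball let out rolls into it by itself in about a second.
- gate_right: The same on the right, at feeder y = -37 mm.
- large_ball_center (a point): Centre of the larger ball: a copper-coloured bauble 52 mm across, about 60 g.
- small_ball_center (a point): Centre of the smaller ball: a copper-coloured bauble 36 mm across, about 30 g.
- large_ball: The larger ball (its origin lies on its surface and turns as it rolls; use the centre).
- small_ball: The smaller ball (its origin lies on its surface and turns as it rolls; use the centre).
- tape_roll: Bystander: cardboard ring 90 mm across, 45 mm high, near the right pad. Origin under its centre.
- small_carton: Bystander: cardboard box 70 x 60 x 60 mm near the left pad. Origin under its centre.
- tub: Bystander: white open tub 80 mm across, 60 mm high, left of the feeder. Origin under its centre.
- jar: Bystander: glass jar 60 mm across, 85 mm high, right of the feeder. Origin under its centre.
- screwdriver: Bystander: screwdriver lying on the table at the left, near the robot.
- mug: Bystander: white mug 80 mm across, 90 mm high, at the right. Origin under its centre.
- spool: Bystander: wooden spool 60 mm across, 56 mm high, at the left. Origin under its centre.
Not all that is in view belongs to the job. Leave any purple look-alike of the large_ball alone. Leave any red look-alike of the small_ball alone.

How it is judged (in metres and radians):
On the way, in this order (a step that is already met when the one before it is completed fails the run):
1. the larger ball has rolled into the catch bay while the smaller one still waits in its lane (x of large_ball_center in the frame of feeder between 0.2 and 0.37 m and y of large_ball_center in the frame of feeder between -0.075 and 0.075 m and z of large_ball_center in the frame of feeder between 0.02 and 0.1 m and x of small_ball_center in the frame of feeder between 0.03 and 0.13 m and y of small_ball_center in the frame of feeder between -0.075 and 0.075 m and z of small_ball_center in the frame of feeder below 0.13 m), for 0.2 s.
2. the smaller ball has rolled into the catch bay too (x of small_ball_center in the frame of feeder between 0.2 and 0.37 m and y of small_ball_center in the frame of feeder between -0.075 and 0.075 m and z of small_ball_center in the frame of feeder between 0.02 and 0.1 m and x of large_ball_center in the frame of feeder between 0.2 and 0.37 m and y of large_ball_center in the frame of feeder between -0.075 and 0.075 m and z of large_ball_center in the frame of feeder between 0.02 and 0.1 m), for 0.2 s.
At the end, for the whole second after the job is handed in: Both balls lie in the catch bay (beyond x = 200 mm of the feeder, between its walls), slower than 50 mm/s, and both levers are back up within 0.06 rad (gates shut) (all of step 2 and linear speed of each of large_ball, small_ball below 0.05 m/s and value of joint each of lever_left, lever_right below 0.06 rad); the robot touches nothing.
It fails at once if the robot touches a ball (contact force between any of the fingers, the arm and large_ball above 0.3 N or contact force between any of the fingers, the arm and small_ball above 0.3 N).
It fails at once if the robot touches a gate instead of the lever pad (contact force between any of the fingers, the arm and gate_left above 0.3 N or contact force between any of the fingers, the arm and gate_right above 0.3 N).
It fails at once if a ball is lifted or thrown up (height (world z) of any of large_ball_center, small_ball_center above 0.15 m).
It fails at once if a bystander is shifted by more than 20 mm (distance of any of tape_roll, small_carton, tub, jar, screwdriver, mug, spool from where it was at the start of the episode above 0.02 m).
It also fails if it takes over 42 s, if anything falls off the work surface, if the arm or the gripper's body presses on something with over 40 N, if the wrist force passes 120 N, or if a joint passes its speed limit or range.

## Working session

There is one attempt and no reset: what is moved stays moved. The work goes in short steps, Python scripts to look and compute and a shell command to move; the robot and the scene stay as the last step left them, time stands still between calls to the robot, and variables do not carry over. Pictures are saved under pics/ and viewed, about 8 in all and at most 12, crops included, and the job is handed in when it is done.

```bash
mkdir -p pics; python3 - <<'E'
from workcell import ctrl
import cv2,numpy as np
for n in("top","scene"):
    im=ctrl.snapshot(n); cv2.imwrite(f"pics/{n}0.png",im[:,:,::-1])
    c=ctrl.get_calibration(n); print(n,np.round(c["mtx"],1).tolist(),np.round(c["R"],3).tolist(),np.round(c["t"],1))
s=ctrl.state();print(s)
E
```

```text
top [[407.8, 0.0, 319.2], [0.0, 407.8, 197.4], [0.0, 0.0, 1.0]] [[-0.001, -1.0, 0.008], [-0.984, -0.0, -0.18], [0.18, -0.008, -0.984]] [  26.4  527.2 1131.4]
scene [[382.8, 0.0, 314.4], [0.0, 382.8, 201.4], [0.0, 0.0, 1.0]] [[-0.177, 0.984, 0.001], [0.55, 0.099, -0.829], [-0.816, -0.146, -0.559]] [  74.6 -177.6 1463.1]
{'time_s': 0.1, 'joints': array([-1.19915413,  0.52192285, -0.0363356 ,  1.59989904,  0.02121064,
        1.02108536, -0.1127668 ]), 'dq': array([-0.00026067, -0.00078276, -0.0010105 , -0.00109916,  0.00129008,
        0.00030922, -0.00056814]), 'effort': array([ 5.17171153e-03, -9.28481483e+01,  1.98481277e+00, -3.70534337e+01,
        1.81467837e-02,  5.37257380e-03, -5.20386038e-05]), 'position': array([267.16499169, 564.72351794, 230.82146692]), 'ee_rot': array([ 2.65373659e+00,  1.68041962e+00, -1.17280448e-03]), 'force': array([-0.30764409, -0.19850796, -0.0563009 ]), 'moment': array([-0.0257791 , -0.05306227, -0.01952428]), 'width': 1.0014240992710985}
```

View pics/top0.png

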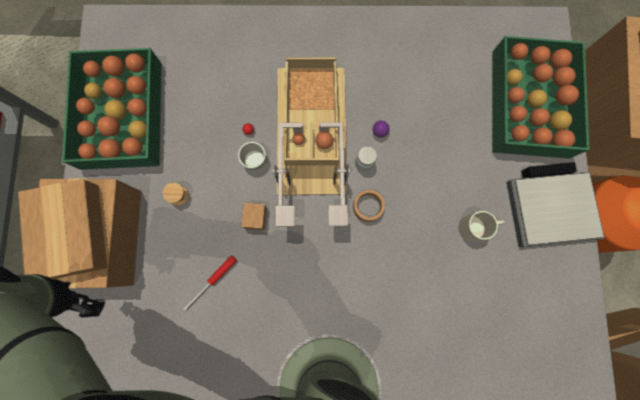

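View pics/scene0.png

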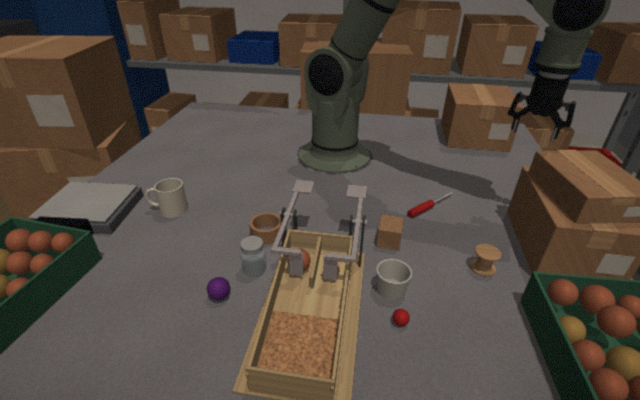

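Candidates: copper balls at top-view (324,140), the larger, in the right lane, and (298,139), the smaller, in the left lane. The purple ball (381,129) and red ball (248,129) lie on the table outside the feeder, so they are decoys. The pads are at about (285,215) left and (338,215) right. I'll measure these and confirm in one crop.

```bash
cat > h.py <<'E'
from workcell import ctrl
import cv2,numpy as np
def ray(n,uv,z):
    c=ctrl.get_calibration(n);R=np.array(c["R"]);t=np.array(c["t"]).ravel()
    o=-R.T@t; d=R.T@np.linalg.inv(c["mtx"])@[uv[0],uv[1],1]
    return o+d*(z-o[2])/d[2]
E
python3 - <<'E'
from h import *
im=cv2.imread("pics/top0.png")
hsv=cv2.cvtColor(im,cv2.COLOR_BGR2HSV)
m=((hsv[...,2]>175)&(hsv[...,1]<50)).astype(np.uint8); m[:200]=0;m[235:]=0;m[:,:265]=0;m[:,352:]=0
n,l,st,ce=cv2.connectedComponentsWithStats(m)
for i in range(1,n):
    if st[i,4]>80: print("pad",st[i],ce[i].round(1),ray("top",ce[i],143).round(1))
h=hsv[...,0].astype(int)
m=(((h<9)|(h>172))&(hsv[...,1]>120)).astype(np.uint8);m[:125]=0;m[160:]=0;m[:,:288]=0;m[:,345:]=0
n,l,st,ce=cv2.connectedComponentsWithStats(m)
for i in range(1,n):
    if st[i,4]>15: print("ball",st[i],ce[i].round(1),ray("top",ce[i],100).round(1))
for k,uv in dict(tape=(368,206),carton=(254,216),jar=(367,156)).items(): print(k,ray("top",uv,50).round())
cv2.imwrite("pics/crop.png",cv2.resize(im[110:240,230:400],None,fx=4,fy=4,interpolation=cv2.INTER_CUBIC))
E
```

```text
pad [276 200  18  26 376] [284.3 214.9] [463.1 118.8 143. ]
pad [329 200  19  25 372] [337.8 214.1] [465.1 -22.2 143. ]
tape [ 502. -114.   50.]
carton [473. 212.  50.]
jar [ 651. -115.   50.]
```

View pics/crop.png

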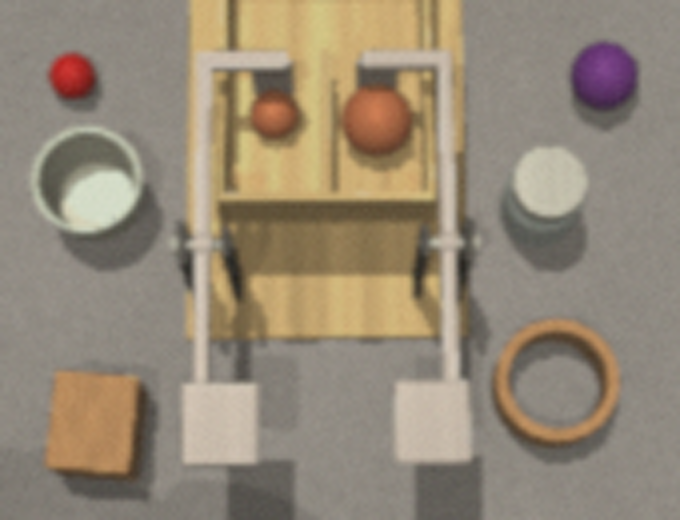

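The crop confirms it. The large copper ball is at crop (377,120) in the right lane and the small one is at (273,115) in the left lane. Pad centres are at top-view px (338.2,215.8) and (284.9,215.8), which gives world ≈(461,-23) and (461,117) at z=143. I'll press the right lever first with the fingers shut, moving off along -y to keep clear of the boxes.

```bash
python3 -m creep '[{"z":0.04,"jaw":0},{"y":-0.05},{"y":-0.05},{"y":-0.05},{"y":-0.04,"x":0.02},{"y":-0.04,"x":0.03},{"y":-0.04,"x":0.03},{"y":-0.04,"x":0.03},{"y":-0.04,"x":0.03},{"y":-0.04,"x":0.03}]'
```

```text
schema error: expected keys x, y, z, wx, wy, wz, jaw
```

```bash
python3 -m creep '[{"x":0,"y":0,"z":0.04,"wx":0,"wy":0,"wz":0,"jaw":0},{"x":0,"y":-0.05,"z":0,"wx":0,"wy":0,"wz":0,"jaw":0},{"x":0,"y":-0.05,"z":0,"wx":0,"wy":0,"wz":0,"jaw":0},{"x":0,"y":-0.05,"z":0,"wx":0,"wy":0,"wz":0,"jaw":0},{"x":0.03,"y":-0.04,"z":0,"wx":0,"wy":0,"wz":0,"jaw":0},{"x":0.03,"y":-0.04,"z":0,"wx":0,"wy":0,"wz":0,"jaw":0},{"x":0.03,"y":-0.04,"z":0,"wx":0,"wy":0,"wz":0,"jaw":0},{"x":0.03,"y":-0.04,"z":0,"wx":0,"wy":0,"wz":0,"jaw":0},{"x":0.03,"y":-0.04,"z":0,"wx":0,"wy":0,"wz":0,"jaw":0},{"x":0,"y":0,"z":0,"wx":0,"wy":0,"wz":0,"jaw":0}]'
```

```text
time_s: 1.1
position: [420.2, 209.6, 271.3]
ee_rot: [2.659, 1.669, -0.0]
force: [-1.6, 1.2, 0.1]
width: -0.0
```

```bash
python3 -m creep '[{"x":0.008,"y":-0.04,"z":0,"wx":0,"wy":0,"wz":0,"jaw":0},{"x":0.008,"y":-0.04,"z":0,"wx":0,"wy":0,"wz":0,"jaw":0},{"x":0.008,"y":-0.04,"z":0,"wx":0,"wy":0,"wz":0,"jaw":0},{"x":0.008,"y":-0.04,"z":0,"wx":0,"wy":0,"wz":0,"jaw":0},{"x":0.009,"y":-0.04,"z":0,"wx":0,"wy":0,"wz":0,"jaw":0},{"x":0,"y":-0.033,"z":0,"wx":0,"wy":0,"wz":0,"jaw":0},{"x":0,"y":0,"z":-0.04,"wx":0,"wy":0,"wz":0,"jaw":0},{"x":0,"y":0,"z":-0.04,"wx":0,"wy":0,"wz":0,"jaw":0},{"x":0,"y":0,"z":-0.02,"wx":0,"wy":0,"wz":0,"jaw":0},{"x":0,"y":0,"z":0,"wx":0,"wy":0,"wz":0,"jaw":0}]'
python3 - <<'E'
from h import *
print(ctrl.state()["position"])
w=ctrl.snapshot("wrist"); s=ctrl.snapshot("scene")
s=cv2.resize(s[150:300,200:400],(533,400),interpolation=cv2.INTER_CUBIC)
cv2.imwrite("pics/a.png",cv2.hconcat([cv2.resize(w,(266,166)),s[:166,:1].repeat(266,1)])[:, :266,::-1]) if 0 else None
cv2.imwrite("pics/a.png",s[:,:,::-1])
E
```

```text
time_s: 2.1
position: [456.8, -18.1, 169.2]
ee_rot: [-2.653, -1.68, 0.007]
force: [-0.5, 0.4, 0.9]
width: 0.0
[456.76650941 -18.14691879 169.15756405]
```

View pics/a.png

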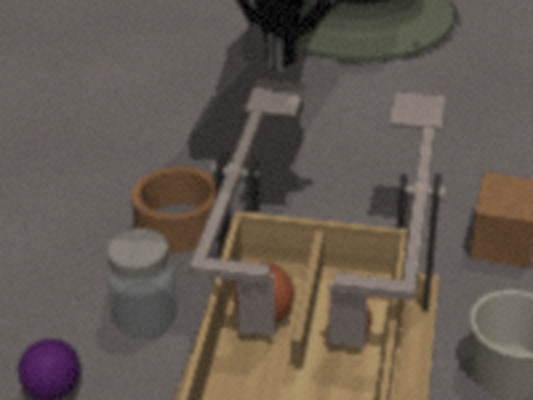

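The shut fingers, crop (280,60), hang just above the right pad at (273,102), and the carton, jar and tape roll are well clear. Next I press to about z=96.

```bash
python3 -m creep '[{"x":0.003,"y":-0.004,"z":-0.02,"wx":0,"wy":0,"wz":0,"jaw":0},{"x":0,"y":0,"z":-0.01,"wx":0,"wy":0,"wz":0,"jaw":0},{"x":0,"y":0,"z":-0.01,"wx":0,"wy":0,"wz":0,"jaw":0},{"x":0,"y":0,"z":-0.01,"wx":0,"wy":0,"wz":0,"jaw":0},{"x":0,"y":0,"z":-0.01,"wx":0,"wy":0,"wz":0,"jaw":0},{"x":0,"y":0,"z":-0.01,"wx":0,"wy":0,"wz":0,"jaw":0},{"x":0,"y":0,"z":0,"wx":0,"wy":0,"wz":0,"jaw":0}]'
python3 - <<'E'
from h import *
s=ctrl.snapshot("scene")
s=cv2.resize(s[150:390,200:400],(500,600),interpolation=cv2.INTER_CUBIC)
cv2.imwrite("pics/b.png",s[:,:,::-1]);print(ctrl.state()["position"],ctrl.state()["force"])
E
```

```text
time_s: 2.9
position: [460.7, -21.9, 100.2]
ee_rot: [-2.653, -1.68, 0.002]
force: [0.6, 1.3, 4.3]
width: 0.002
[460.70834284 -21.96481984 100.74543708] [-1.29002582  1.34085616  3.92395922]
```

View pics/b.png

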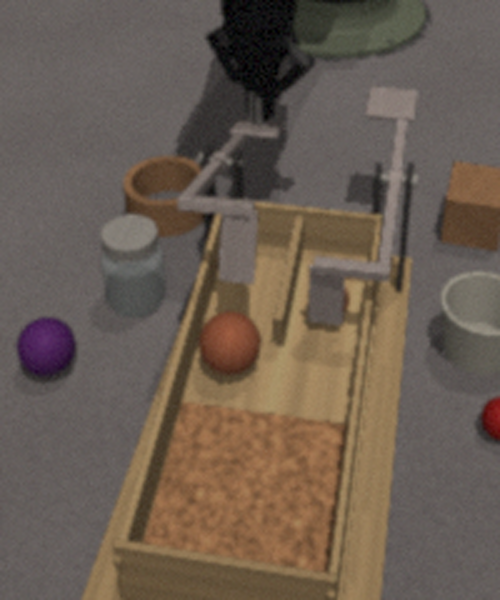

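The right gate is up and the large ball, crop (230,343), is already rolling past it towards the bay. The small ball still waits behind the left gate. I'll hold about 1 s, then lift off smoothly and check.

```bash
python3 -m creep '[{"x":0,"y":0,"z":0,"wx":0,"wy":0,"wz":0,"jaw":0},{"x":0,"y":0,"z":0,"wx":0,"wy":0,"wz":0,"jaw":0},{"x":0,"y":0,"z":0,"wx":0,"wy":0,"wz":0,"jaw":0},{"x":0,"y":0,"z":0,"wx":0,"wy":0,"wz":0,"jaw":0},{"x":0,"y":0,"z":0,"wx":0,"wy":0,"wz":0,"jaw":0},{"x":0,"y":0,"z":0,"wx":0,"wy":0,"wz":0,"jaw":0},{"x":0,"y":0,"z":0,"wx":0,"wy":0,"wz":0,"jaw":0},{"x":0,"y":0,"z":0,"wx":0,"wy":0,"wz":0,"jaw":0}]'
python3 -m creep '[{"x":0,"y":0,"z":0.01,"wx":0,"wy":0,"wz":0,"jaw":0},{"x":0,"y":0,"z":0.01,"wx":0,"wy":0,"wz":0,"jaw":0},{"x":0,"y":0,"z":0.01,"wx":0,"wy":0,"wz":0,"jaw":0},{"x":0,"y":0,"z":0.01,"wx":0,"wy":0,"wz":0,"jaw":0},{"x":0,"y":0,"z":0.01,"wx":0,"wy":0,"wz":0,"jaw":0},{"x":0,"y":0,"z":0.02,"wx":0,"wy":0,"wz":0,"jaw":0},{"x":0,"y":0,"z":0.02,"wx":0,"wy":0,"wz":0,"jaw":0},{"x":0,"y":0,"z":0,"wx":0,"wy":0,"wz":0,"jaw":0}]'
python3 - <<'E'
from h import *
s=ctrl.snapshot("scene")
s=cv2.resize(s[150:390,200:400],(500,600),interpolation=cv2.INTER_CUBIC)
cv2.imwrite("pics/c.png",s[:,:,::-1])
E
```

```text
time_s: 3.75
position: [461.2, -22.1, 101.3]
ee_rot: [-2.654, -1.681, 0.0]
force: [-2.7, 0.3, 2.3]
width: 0.002
time_s: 4.55
position: [462.6, -22.0, 193.9]
ee_rot: [2.653, 1.68, 0.006]
force: [-0.5, -0.7, -0.5]
width: 0.002
```

View pics/c.png

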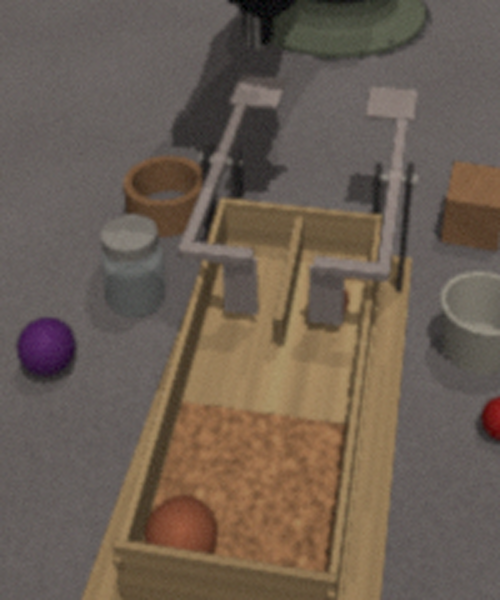

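The large ball, crop (182,530), lies in the bay; the right gate is shut again and the small ball still waits. Now the left pad.

```bash
python3 -m creep '[{"x":0,"y":0.035,"z":0,"wx":0,"wy":0,"wz":0,"jaw":0},{"x":0,"y":0.035,"z":0,"wx":0,"wy":0,"wz":0,"jaw":0},{"x":0,"y":0.035,"z":0,"wx":0,"wy":0,"wz":0,"jaw":0},{"x":0,"y":0.034,"z":0,"wx":0,"wy":0,"wz":0,"jaw":0},{"x":0,"y":0,"z":-0.02,"wx":0,"wy":0,"wz":0,"jaw":0},{"x":0,"y":0,"z":0,"wx":0,"wy":0,"wz":0,"jaw":0},{"x":0,"y":0,"z":0,"wx":0,"wy":0,"wz":0,"jaw":0}]'
python3 - <<'E'
from h import *
print(ctrl.state()["position"])
s=ctrl.snapshot("scene")
s=cv2.resize(s[150:390,200:400],(500,600),interpolation=cv2.INTER_CUBIC)
cv2.imwrite("pics/d.png",s[:,:,::-1])
E
```

```text
time_s: 5.3
position: [461.0, 116.3, 171.2]
ee_rot: [2.655, 1.68, -0.002]
force: [-0.0, 0.2, 0.6]
width: 0.002
[461.00881768 116.28197754 171.17309704]
```

View pics/d.png

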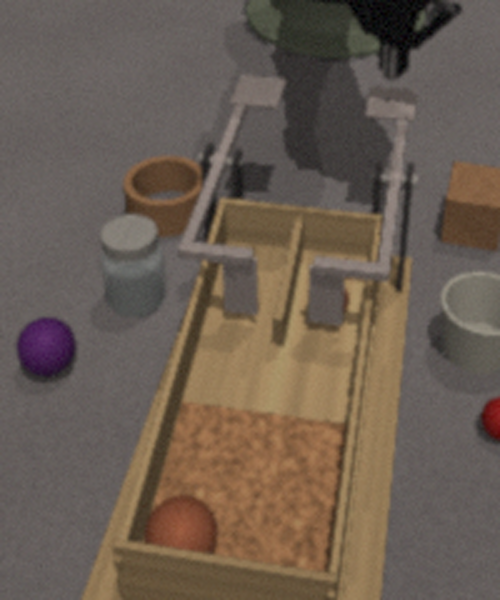

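The fingers, crop (395,70), are over the left pad at (390,106). I press 73 mm down, hold, then release.

```bash
python3 -m creep '[{"x":0,"y":0,"z":-0.02,"wx":0,"wy":0,"wz":0,"jaw":0},{"x":0,"y":0,"z":-0.01,"wx":0,"wy":0,"wz":0,"jaw":0},{"x":0,"y":0,"z":-0.01,"wx":0,"wy":0,"wz":0,"jaw":0},{"x":0,"y":0,"z":-0.01,"wx":0,"wy":0,"wz":0,"jaw":0},{"x":0,"y":0,"z":-0.01,"wx":0,"wy":0,"wz":0,"jaw":0},{"x":0,"y":0,"z":-0.013,"wx":0,"wy":0,"wz":0,"jaw":0},{"x":0,"y":0,"z":0,"wx":0,"wy":0,"wz":0,"jaw":0},{"x":0,"y":0,"z":0,"wx":0,"wy":0,"wz":0,"jaw":0}]'
python3 -m creep '[{"x":0,"y":0,"z":0,"wx":0,"wy":0,"wz":0,"jaw":0},{"x":0,"y":0,"z":0,"wx":0,"wy":0,"wz":0,"jaw":0},{"x":0,"y":0,"z":0,"wx":0,"wy":0,"wz":0,"jaw":0},{"x":0,"y":0,"z":0,"wx":0,"wy":0,"wz":0,"jaw":0},{"x":0,"y":0,"z":0,"wx":0,"wy":0,"wz":0,"jaw":0},{"x":0,"y":0,"z":0,"wx":0,"wy":0,"wz":0,"jaw":0},{"x":0,"y":0,"z":0,"wx":0,"wy":0,"wz":0,"jaw":0},{"x":0,"y":0,"z":0,"wx":0,"wy":0,"wz":0,"jaw":0}]'
python3 - <<'E'
from h import *
s=ctrl.snapshot("scene")
s=cv2.resize(s[150:390,200:400],(500,600),interpolation=cv2.INTER_CUBIC)
cv2.imwrite("pics/e.png",s[:,:,::-1])
E
```

```text
time_s: 6.15
position: [460.8, 117.0, 98.2]
ee_rot: [-2.654, -1.68, 0.002]
force: [-2.7, -0.0, 2.9]
width: 0.002
time_s: 6.95
position: [461.2, 116.9, 98.3]
ee_rot: [2.654, 1.681, -0.0]
force: [-3.7, 1.2, 3.0]
width: -0.005
```

View pics/e.png

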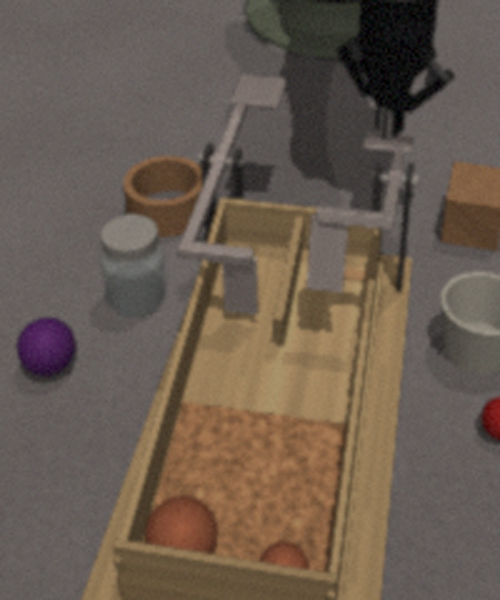

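Both balls are in the bay: large at crop (182,530), small at (285,558). I'll release the lever and back off.

```bash
python3 -m creep '[{"x":0,"y":0,"z":0.01,"wx":0,"wy":0,"wz":0,"jaw":0},{"x":0,"y":0,"z":0.01,"wx":0,"wy":0,"wz":0,"jaw":0},{"x":0,"y":0,"z":0.01,"wx":0,"wy":0,"wz":0,"jaw":0},{"x":0,"y":0,"z":0.01,"wx":0,"wy":0,"wz":0,"jaw":0},{"x":0,"y":0,"z":0.01,"wx":0,"wy":0,"wz":0,"jaw":0},{"x":0,"y":0,"z":0.03,"wx":0,"wy":0,"wz":0,"jaw":0},{"x":0,"y":0,"z":0.03,"wx":0,"wy":0,"wz":0,"jaw":0},{"x":0,"y":0,"z":0,"wx":0,"wy":0,"wz":0,"jaw":0},{"x":0,"y":0,"z":0,"wx":0,"wy":0,"wz":0,"jaw":0},{"x":0,"y":0,"z":0,"wx":0,"wy":0,"wz":0,"jaw":0}]'
python3 -m creep '[{"x":0,"y":0,"z":0,"wx":0,"wy":0,"wz":0,"jaw":0},{"x":0,"y":0,"z":0,"wx":0,"wy":0,"wz":0,"jaw":0},{"x":0,"y":0,"z":0,"wx":0,"wy":0,"wz":0,"jaw":0},{"x":0,"y":0,"z":0,"wx":0,"wy":0,"wz":0,"jaw":0},{"x":0,"y":0,"z":0,"wx":0,"wy":0,"wz":0,"jaw":0}]'
python3 - <<'E'
from h import *
s=ctrl.snapshot("scene"); 
for _ in range(5): s2=ctrl.snapshot("scene")
d=cv2.GaussianBlur(cv2.absdiff(s,s2),(5,5),0)[285:390,240:350]; print("bay change",d.max(), ctrl.state()["force"])
s=cv2.resize(s2[150:390,200:400],(500,600),interpolation=cv2.INTER_CUBIC)
cv2.imwrite("pics/f.png",s[:,:,::-1])
E
```

```text
time_s: 8.0
position: [461.0, 116.9, 208.0]
ee_rot: [-2.654, -1.681, 0.001]
force: [-0.0, 0.6, 0.0]
width: 0.001
time_s: 8.5
position: [461.2, 117.0, 208.2]
ee_rot: [2.654, 1.681, -0.0]
force: [0.2, 0.8, 0.2]
width: 0.0
bay change 6 [-0.79493876 -0.0429842   0.25685536]
```

View pics/f.png

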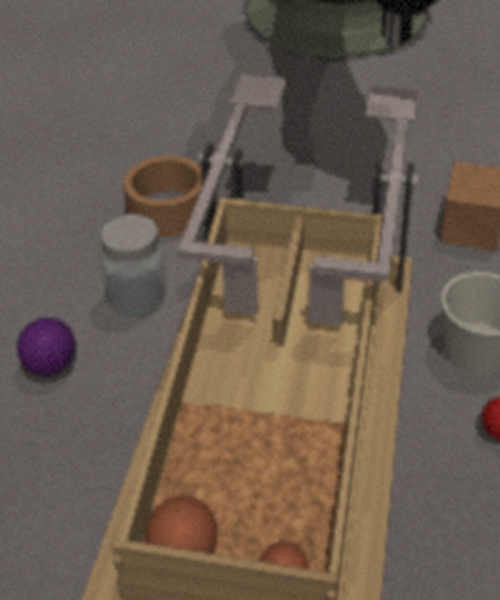

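Both gates are shut and both pads are up. The balls rest in the bay at crop (182,530) and (285,558), and the bystanders in view have not moved.

```bash
python3 -c "
from workcell import ctrl
print(ctrl.finish_job())"
```

```text
the job is handed in; nothing more can be done
None
```

I pressed the right lever first, which let the larger ball roll into the catch bay while the smaller one still waited. I then released it and did the same with the left lever for the smaller ball. The job was handed in at about 9 s of the 42 s allowed; it reports no verdict.

**Last checks:**
- Both balls lie at the bottom of the bay. Pictures taken about 0.25 s apart show only noise there, so they are at rest.
- Both pads are up and both gates look shut, judged by eye.
- The fingers are about 65 mm above the pad, with almost no force on the wrist (under 1 N).
- The tape roll, carton, jar and tub look unmoved. The mug, spool and screwdriver were outside the final crop; the arm never went down near them.

No check failed or disagreed. One move call was refused because its rows lacked some keys; the arm did not move, and I sent it again in full.

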